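# Load the open haemostat into the steriliser tray and wedge its retaining bar fast

## Task

Get the instrument tray ready for the steriliser: of the two haemostats on the worktop, lay the one whose jaws are open flat in the tray, lengthwise, beside the dressing forceps, and leave the one that is ratcheted shut where it lies, because a shut clamp must not be sterilised. Then slide the tray's retaining bar over it as far as its stop, and push the thumb wedge firmly along its ramp until it jams the bar fast there. Do not shift the dressing forceps in the tray.

Things in the scene. Friction and masses are not known exactly. Their poses are not given: they have to be found in the camera images.
- tray: Fixed perforated steel tray, 286 x 166 mm, walls 3 mm thick and 22 mm high. Origin: on the worktop under the tray's middle. x: along its length, the way the bar slides to its stop; y: towards the side with the slide and wedge lock (robot's side, about world -x). Outside the +y wall lie the bar's slide (y 84 to 94 mm, 21 high) and the ramp block (y to 130, x -40 to 82 mm, 20 high).
- tray_bed (a point): Middle of the tray's inner floor, 280 x 160 mm, 6 mm above the worktop; axes as the tray's. Free bed for the haemostat: x -65 to +138 mm, y -50 to +76 mm from here.
- tweezers: Plain steel dressing forceps (tweezers), 130 x 13 x 8 mm, lying lengthwise in the tray along its far wall (about x +45, y -64 mm in the tray's frame). Origin: centre of the underside; its y axis points to the tips. To be left where it is.
- open_haemostat: Steel haemostat, 146 x 88 x 7 mm, jaws open 20 mm at the tips, rings far apart, ratchet arms not meeting. Rigid, about 45 g, lies flat. Origin: underside, between the shanks. x: to the jaw tips (x +74 mm); pivot at x +24, rings at x -71 to -37, y +-29 mm. At x -8 mm both shanks together measure 23 mm across y: grasp there, fingertips 2 to 3 mm above the worktop.
- shut_haemostat: Steel haemostat, 150 x 59 x 7 mm, ratcheted shut: jaws together, shanks close side by side, rings touching. Lies flat; origin: centre of its underside, x axis to the jaw tips. To be left where it lies. Both haemostats lie to the right of the tray; which is the nearer one varies.
- retaining_bar: Steel bar: a cross arm (20 mm along the tray's x, 180 mm across it, top 30 mm high, silicone strip beneath it 11 mm above the bed) fixed on a slide strip along the tray's +y side, with an upright finger grip on top. Origin: under the middle of the arm, on the worktop; axes as the tray's.
- bar_slide (a joint): Travel of the retaining bar along the tray's x, m. 0: drawn back, arm centre at x -105 mm in the tray's frame; 0.110: at its stop (a lug on the near wall), arm centre at x +5 mm. Starts at 0 to 0.025. Slides easily (about 2 N) while the wedge is back.
- bar_grip (a point): Centre of the bar's finger grip: upright steel plate 10 mm thick (tray's x), 50 mm wide (tray's y), from 30 to 60 mm above the worktop; point 45 mm up, moves with the bar. Push it along the tray's +x.
- thumb_wedge: Steel thumb wedge, 60 mm long, 8 mm thick at its leading end, 17.5 mm at its back, captive between ramp block and slide strip. Origin: under the middle of its face towards the slide, on the worktop; axes as the tray's.
- wedge_slide (a joint): Travel of the wedge along its ramp, m: along the tray's -x (against the bar's closing way) and 9 degrees inwards (-y). 0: fully back, 6 mm clear of the slide strip. Starts at 0 to 0.012, meets the strip at about 0.040 and jams there, so that the bar cannot slide back (jamming may drag it back 1 to 3 mm). Drags about 3 N while loose; a push of 12 to 20 N on its tab jams it well and it stays jammed when let go.
- wedge_tab (a point): Middle of the wedge's upright thumb tab: 10 mm thick (tray's x), 24 mm wide (tray's y), from 23 to 51 mm above the worktop; point 40 mm up, moves with the wedge. Push its ribbed +x face along the tray's -x.

How it is judged:
On the way, in this order (a step that is already met when the one before it is completed fails the run):
1. the open haemostat lies flat and lengthwise in the tray, let go (x of open_haemostat in the frame of tray between -0.03 and 0.068 m and y of open_haemostat in the frame of tray between -0.045 and 0.055 m and z of open_haemostat in the frame of tray below 0.012 m and angle between open_haemostat's own z axis and vertical below 0.12 rad and angle between the x axis of open_haemostat and the x axis of tray, either way round below 0.35 rad and contact force between open_haemostat and the fingers below 0.3 N and linear speed of open_haemostat below 0.03 m/s), for 0.2 s.
2. the retaining bar is slid over it to its stop (x of open_haemostat in the frame of tray between -0.03 and 0.068 m and y of open_haemostat in the frame of tray between -0.045 and 0.055 m and z of open_haemostat in the frame of tray below 0.012 m and angle between open_haemostat's own z axis and vertical below 0.12 rad and angle between the x axis of open_haemostat and the x axis of tray, either way round below 0.35 rad and value of joint bar_slide above 0.105 m), for 0.1 s.
3. the thumb wedge is jammed against the bar's slide (value of joint bar_slide above 0.102 m and contact force between thumb_wedge and retaining_bar above 8 N and value of joint wedge_slide above 0.034 m), for 0.2 s.
At the end, for the whole second after the job is handed in: Open haemostat let go, flat on the bed (under 6 mm, 7 deg), within 20 deg of lengthwise, origin at tray x -30..68, y -45..55 mm; bar within 8 mm of its stop; wedge 34 mm or more along, jammed on the bar with over 8 N, at rest; shut haemostat and dressing forceps within 40 mm of their starts (all of step 1 and all of step 3 and velocity of joint wedge_slide between -0.003 and 0.003 m/s and distance of each of shut_haemostat, tweezers from where it was at the start of the episode below 0.04 m); the robot touches nothing.
It fails at once if the shut haemostat is picked up (height (world z) of shut_haemostat above 0.03 m).
It also fails if it takes over 64 s, if anything falls off the work surface, if the arm or the gripper's body presses on something with over 40 N, if the wrist force passes 120 N, or if a joint passes its speed limit or range.

## Robot

A 6-joint arm with a two-finger parallel gripper is mounted at the origin on a cart in front of the work surface, level with it; the furniture and walls round the work are solid. World frame = base frame: x ahead of the robot, y to its left, z up, the work surface at z = 0. Lengths are in m, angles in rad, forces in N, time in s.
With the tool pointing down it reaches from about 0.25 to 0.775 m from the base axis. Payload 4 kg.
Tool frame: the origin (TCP) lies at the very end of the fingers, on their centre line; the grasp point (between the pads) lies 19 mm behind it; z points along the fingers, y is the direction in which the jaws open and shut (so a half turn about z gives the same grasp; the last joint's range is limited). The gripper opens to 94 mm and grips with 3 to 60 N. Pads are 16 mm wide; open, the fingers measure 119 mm over their backs; the gripper's body (75 mm by 177 mm) begins 78 mm behind the grasp point.
Start: joints at [-1.227, 0.087, 1.371, -0, 1.684, -0.103], TCP at [0.238, -0.496, 0.206] pointing down, gripper open.
Joint ranges: [-3.1, 3.1], [-0.76, 2.03], [0.27, 2.55], [-1.08, 4.22], [0.17, 2.65], [-2.57, 2.57]. Speed limits (rad/s): [2.79, 2.79, 3.14, 3.14, 3.14, 3.14].

## Interface

Orientations are given as [roll, pitch, yaw] about the fixed x, y, z axes, in that order (R = Rz(yaw) Ry(pitch) Rx(roll)).
In Python, from bench import robot, snapshot, calibration gives the robot as it stands. The module is installed in compiled form; this text tells all that it offers.
- The arm moves only by the tool servo_tool, never from a script. Its argument "series" is text: rows parted by semicolons, each of 5 numbers parted by spaces: the closure, from -1 (fully open) to 1 (shut), then the shift along the tool's x, y, z in cm, then the turn about the tool's z in rad. A call has 1 to 20 rows; each row is the pose to reach, as a shift and turn from the pose commanded when the call began, along the tool's axes at that moment; what a row does not reach only later rows make up. A row lasts 1/12 s, in which the tool goes at most 41.7 mm and 7.16 degrees, less where a joint would pass 70% of its speed; a pose out of reach is approached as far as the arm can. A call with a gripper value outside its range is refused whole. The fingers move at their own pace and stop on an object; the grip force is fixed at half the most. Time passes only in rows, so rows that repeat a pose let the fingers close. It gives the time, the measured TCP pose, the force and the opening at its end, in the units of the state.
- robot.get_obs(): the state, without advancing time (a new reading comes with each control period).
- snapshot(name): name is "side" or "top" or "wrist"; returns (picture, depth): 420x560x3 uint8, red, green, blue; 420x560 float32, m along the optical axis (not along the pixel's ray), 0 where there is no reading.
- calibration(name): a dict with "fx", "fy", "cx", "cy" (pixels), "rvec" (rotation vector, rad) and "tvec" (3), from world to camera coordinates, as OpenCV has them; the wrist camera has in their place "tool_from_camera" (4x4, takes a point from camera to tool coordinates, whose origin is the TCP and whose axes are the flange's). Camera axes: x right, y down, z forward; pixel columns grow to the right and rows downward; lengths in m; the calibration is good to about 2 mm. A picture is of the moment at which its call begins: read the wrist's pose just before it. calibration takes no time and is no camera call.
- robot.close_job(): hands the job in, once; it reports no verdict.
The state is a dict: "time": time; "joint_positions": joint angles; "qvel": joint speeds; "joint_torque": joint torques, N m; "tool_pos": TCP position; "ee_rot": TCP orientation; "wrist_force": force on the tool from outside, world axes, zero at the start; "wrist_torque": the same for the moment, N m; "width": finger opening in m.
Only numpy, scipy, OpenCV 4.12 (cv2) and the standard library are available. Lean on these libraries where they do the work, as an engineer would, in place of code of your own. Each camera call takes 0.05 s, during which the arm holds its last target. There are 200 camera calls.

## Working session

There is one attempt and no reset: what is moved stays moved. The work goes in short steps, Python scripts to look and compute and a tool call to move; the robot and the scene stay as the last step left them, time stands still between calls to the robot, and variables do not carry over. Pictures are saved under pics/ and viewed, about 8 in all and at most 12, crops included, and the job is handed in when it is done.

Besides the shell and the picture viewer there is one more tool, called after "Call:" as name(argument=value, ...) on one line, values as JSON. servo_tool: Moves the arm, as the interface text tells. Its arguments: {"type":"object","properties":{"series":{"type":"string"}},"required":["series"]}

```bash
mkdir -p pics
cat > h.py <<'E'
import numpy as np, cv2
from bench import robot, snapshot, calibration
def cam(n):
    c=calibration(n); K=np.array([[c['fx'],0,c['cx']],[0,c['fy'],c['cy']],[0,0,1.]])
    if 'rvec' in c:
        R=cv2.Rodrigues(np.array(c['rvec'],float))[0]; t=np.array(c['tvec'],float).ravel()
        return K,R.T,-R.T@t
    o=robot.get_obs(); T=np.array(c['tool_from_camera']); Rt=rot(o['ee_rot'])
    return K,Rt@T[:3,:3],Rt@T[:3,3]+np.array(o['tool_pos'])
def rot(e):
    from scipy.spatial.transform import Rotation as R
    return R.from_euler('xyz',e).as_matrix()
def ray(C,uv,z):
    K,R,p=C; uv=np.atleast_2d(uv).astype(float)
    d=(R@np.linalg.inv(K)@np.c_[uv,np.ones(len(uv))].T).T
    return p+d*((z-p[2])/d[:,2])[:,None]
def cloud(C,dep):
    K,R,p=C; v,u=np.indices(dep.shape)
    d=np.stack([(u-K[0,2])/K[0,0],(v-K[1,2])/K[1,1],np.ones(dep.shape)],-1)*dep[...,None]
    return d@R.T+p
E
python3 - <<'E'
from h import *
print(robot.get_obs())
for n in('top','side'):
    C=cam(n); im,d=snapshot(n); cv2.imwrite(f'pics/{n}0.png',im[...,::-1]); np.savez(f'{n}0.npz',im=im,d=d)
    print(n,C[2],C[1][:,2],d[d>0].min(),d.max())
E
```

```text
{'time': 0.0, 'joint_positions': array([-1.22707823e+00,  8.79677833e-02,  1.37223616e+00,  1.73506068e-05,
        1.68362242e+00, -1.03061815e-01]), 'qvel': array([-0.00068998,  0.00076422,  0.00020548, -0.0001446 , -0.00034725,
        0.00048872]), 'joint_torque': array([-4.61646891e-05, -3.40181279e+01, -3.02426004e+01,  7.16618495e-02,
        3.30184679e-02, -1.72369869e-04]), 'tool_pos': array([ 0.23746821, -0.49548119,  0.20430639]), 'ee_rot': array([-3.13937257e+00, -2.46955601e-04,  4.46781571e-01]), 'wrist_force': array([0.94982142, 0.005791  , 0.4331257 ]), 'wrist_torque': array([ 0.02504683, -0.05993987, -0.03687703]), 'width': 0.09407852790260036}
top [ 0.49236412 -0.06926359  1.04506054] [ 0.04775307 -0.01655448 -0.99872198] 0.3816087 1.8774275
side [0.17049123 0.74752153 0.58901951] [ 0.3619286  -0.78765979 -0.49859778] 0.5173329 3.2090883
```

View pics/top0.png

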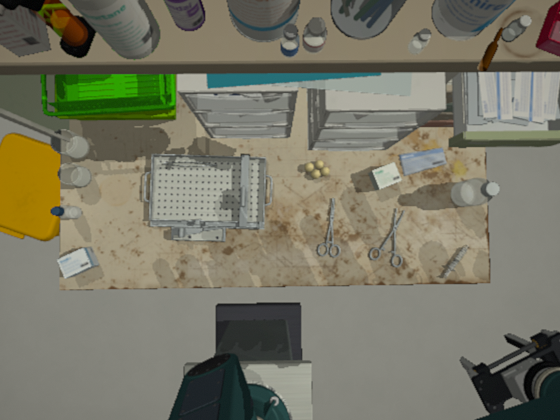

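View pics/side0.png

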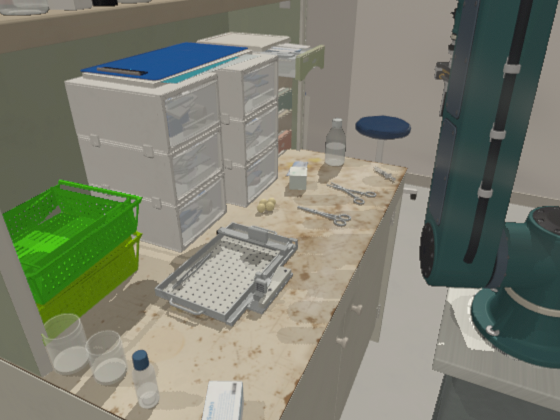

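The top picture shows the tray at about (206,190), the bar's arm at (247,190) and two haemostats at (328,230) and (388,238), the right one apparently open. I'll enlarge those areas and measure.

Run:
```python
from h import *
f=np.load('top0.npz'); im,d=f['im'],f['d']; C=cam('top'); print(C[0])
a=cv2.resize(im[145:275,135:275],None,fx=4,fy=4,interpolation=cv2.INTER_CUBIC)
b=cv2.resize(im[190:275,305:415],None,fx=4.,fy=4,interpolation=cv2.INTER_CUBIC)
o=np.zeros((520+345,560,3),np.uint8); o[:520]=a;o[525:525+340,:440]=b
cv2.imwrite('pics/crop1.png',cv2.resize(o[:, :],None,fx=.69,fy=.69)[...,::-1])
P=cloud(C,d)
for n,uv in dict(ring=(398,262),jaw=(398,212),shut=(321,250),table=(360,250)).items(): print(n,P[uv[1],uv[0]].round(4))
# tray: rim points
z=P[...,2]; m=np.zeros(z.shape,bool); m[145:250,135:275]=1
m&=(z>.015)&(z<.034)
q=P[m]; 
print(len(q), cv2.minAreaRect(q[:,:2].astype(np.float32)))
m2=(P[...,2]>.04)&(P[...,2]<.08); m2[:145]=0;m2[250:]=0;m2[:,:135]=0;m2[:,280:]=0
n,l,s,c=cv2.connectedComponentsWithStats(m2.astype(np.uint8))
for i in range(1,n): print(s[i],c[i],P[l==i].mean(0).round(4))
# haemostats
g=P[...,2]; hsv=cv2.cvtColor(im,cv2.COLOR_RGB2HSV)
mm=(hsv[...,1]<45)&(hsv[...,2]>70); mm[:195]=0;mm[272:]=0;mm[:,:305]=0;mm[:,412:]=0
n,l,s,c=cv2.connectedComponentsWithStats(mm.astype(np.uint8))
for i in range(1,n):
  if s[i][4]>20: print(s[i],c[i],ray(C,c[i],.005))
```

```text
[[410.63379336   0.         279.96191461]
 [  0.         410.63379336 206.84906047]
 [  0.           0.           1.        ]]
ring [ 3.983e-01 -3.851e-01 -3.000e-04]
jaw [ 5.255e-01 -3.884e-01  2.000e-04]
shut [ 0.4313 -0.1895 -0.001 ]
table [ 0.4299 -0.2891 -0.0015]
1815 ((0.5688490271568298, 0.09618131071329117), (0.3203544318675995, 0.21504196524620056), 88.4824447631836)
[240 186   5  21  89] [242.30337079 196.12359551] [0.5665 0.0047 0.0582]
[198 222   1   1   1] [198. 222.] [0.5058 0.1144 0.0401]
[178 227   6  10  47] [180.42553191 231.59574468] [0.4831 0.1551 0.049 ]
[317 198  24  60 394] [329.75126904 235.71827411] [[ 0.46738744 -0.21165976  0.005     ]]
[369 208  36  60 458] [390.22707424 241.59170306] [[ 0.45049984 -0.36509097  0.005     ]]
```

View pics/crop1.png

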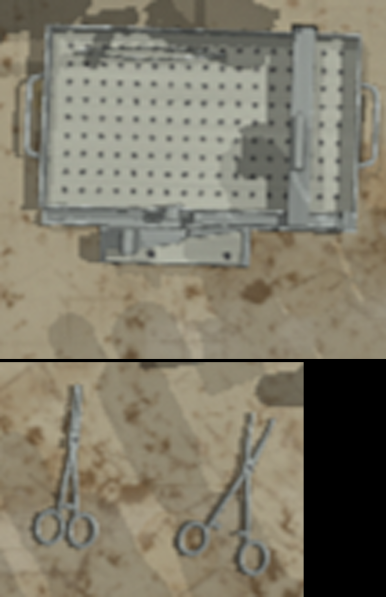

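Run:
```python
from h import *
C=cam('top')
px=lambda x,y:(x/2.76+305,(y-362)/2.76+190)
pt=ray(C,[px(195,538),px(253,556),px(250,415),px(270,422)],.005); 
r=pt[:2].mean(0);t=pt[2:].mean(0);a=(t-r)[:2];print('rings',pt[:2].round(4),'tips',t,'len',np.hypot(*a),'ang',np.arctan2(a[1],a[0]))
a/=np.hypot(*a); print('origin est',r[:2]+a*.054, t[:2]-a*.074)
ty=lambda x,y:(x/2.76+135,y/2.76+145)
q=ray(C,[ty(45,27),ty(360,37),ty(40,222),ty(357,230)],.022)[:,:2];print('tray',q.round(4),q.mean(0))
d=(q[0]-q[1]+q[2]-q[3]);print('x ang',np.arctan2(d[1],d[0]),np.hypot(*d)/2, np.hypot(*(q[0]-q[2])))
W=calibration('wrist');print(W)
```

```text
rings [[ 0.4203 -0.3272  0.005 ]
 [ 0.4031 -0.3802  0.005 ]] tips [ 0.5292005  -0.39008433  0.005     ] len 0.123011016861417 ang -0.29988334705981073
origin est [ 0.46326938 -0.36969787] [ 0.45850305 -0.36822408]
tray [[ 0.6753  0.2334]
 [ 0.6633 -0.0514]
 [ 0.4991  0.2375]
 [ 0.4883 -0.0467]] [0.58149784 0.09322056]
x ang 1.530690353486477 0.28472666361056953 0.1762699773155682
{'fx': 298.1849964978994, 'fy': 298.1849964978994, 'cx': 281.42300833157185, 'cy': 210.5165411835699, 'tool_from_camera': array([[ 3.86572015e-04, -9.60342935e-01, -2.78821264e-01,
         8.10976870e-02],
       [ 9.99998856e-01, -3.64606361e-05,  1.51203061e-03,
         8.54245694e-04],
       [-1.46223392e-03, -2.78821530e-01,  9.60341823e-01,
        -1.79723894e-01],
       [ 0.00000000e+00,  0.00000000e+00,  0.00000000e+00,
         1.00000000e+00]])}
```

The right-hand haemostat is the open one: rings far apart, jaws in a V. Its origin is about (0.461, -0.369) at yaw -0.30. The tray middle is about (0.581, 0.093), with its x axis at 1.53 rad and a length of 285 mm (expected 286). I'll hover over the open haemostat next.

Call:
servo_tool(series="0 8 -0.6 3 0.25; 0 16 -1.2 6 0.5; 0 25.6 -1.9 10 0.747; 0 25.6 -1.9 10 0.747; 0 25.6 -1.9 10 0.747; 0 25.6 -1.9 10 0.747; 0 25.6 -1.9 10 0.747; 0 25.6 -1.9 10 0.747; 0 25.6 -1.9 10 0.747; 0 25.6 -1.9 10 0.747; 0 25.6 -1.9 10 0.747")

```text
time: 1.02
tool_pos: [0.4596, -0.3694, 0.1062]
ee_rot: [3.141, -0.001, -0.301]
wrist_force: [0.9, -0.2, 0.7]
width: 0.047
```

Run:
```python
from h import *
C=cam('wrist'); im,d=snapshot('wrist'); cv2.imwrite('pics/w1.png',im[...,::-1]); np.savez('w1.npz',im=im,d=d,K=C[0],R=C[1],p=C[2])
o=robot.get_obs();print(o['time'],o['tool_pos'],o['ee_rot'],o['width'],C[2])
```

```text
1.0667 [ 0.45953676 -0.36959994  0.10645516] [ 3.14044453e+00 -1.24193404e-03 -3.01901139e-01] 0.04729834320326956 [ 0.53736524 -0.39439898  0.28597002]
```

View pics/w1.png

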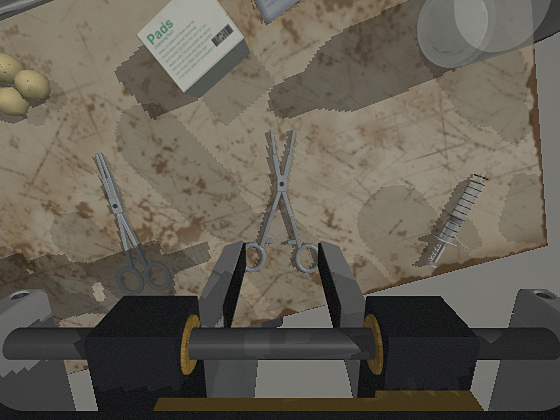

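The wrist picture confirms it is open. The pivot is at (282,184), the tips at (270,131) and (295,131), and the rings at about (255,258) and (307,258).

Run:
```python
from h import *
f=np.load('w1.npz'); C=(f['K'],f['R'],f['p'])
q=ray(C,[(282,184),(269.5,131),(295,131),(255,258),(307,258)],.006)[:,:2]
o=robot.get_obs();R=rot(o['ee_rot']);p=o['tool_pos']
tip=q[1:3].mean(0);ring=q[3:].mean(0);a=tip-ring;print(np.hypot(*a),'ang',np.arctan2(a[1],a[0]),q.round(4)); a/=np.hypot(*a)
og=q[0]-a*.024; g=q[0]-a*.032; print('origin',og,tip-a*.074,'grasp',g)
print('tool shift',R.T@(np.r_[g,.003]-p))
```

```text
0.1257320279259049 ang -0.3103458586066563 [[ 0.485  -0.3792]
 [ 0.535  -0.3828]
 [ 0.5281 -0.4049]
 [ 0.4197 -0.33  ]
 [ 0.4039 -0.3809]]
origin [ 0.46212942 -0.37187335] [ 0.46106839 -0.37126348] grasp [ 0.4545116  -0.36943024]
tool shift [-0.00497683  0.00121337  0.10345052]
```

Call:
servo_tool(series="0 -0.5 0.1 4 0.01; 0 -0.5 0.1 8 0.01; 0 -0.5 0.1 9.6 0.01; 0 -0.5 0.1 10.2 0.01; 0 -0.5 0.1 10.2 0.01; 0 -0.5 0.1 10.2 0.01; 0 -0.5 0.1 10.2 0.01")

```text
time: 1.65
tool_pos: [0.4563, -0.3696, 0.0059]
ee_rot: [3.139, -0.004, -0.311]
wrist_force: [-0.4, -0.0, -0.2]
width: 0.0472
```

Call:
servo_tool(series="0 -0.1 0 0.3 0; 0 -0.1 0 0.3 0; 0 -0.1 0 0.3 0; 1 -0.1 0 0.3 0; 1 -0.1 0 0.3 0; 1 -0.1 0 0.3 0; 1 -0.1 0 0.3 0; 1 -0.1 0 0.3 0; 1 -0.1 0 0.3 0")

```text
time: 2.4
tool_pos: [0.4543, -0.3675, 0.0006]
ee_rot: [3.142, 0.0, -0.31]
wrist_force: [-1.1, -0.6, -0.0]
width: 0.026
```

Call:
servo_tool(series="1 0 0 0 0; 1 0 0 -2 0; 1 0 0 -6 0; 1 0 0 -10 0; 1 0 0 -13 0; 1 0 0 -13 0")

```text
time: 2.9
tool_pos: [0.4576, -0.3706, 0.1394]
ee_rot: [3.135, -0.014, -0.31]
wrist_force: [0.5, 0.3, -0.1]
width: 0.0262
```

Call:
servo_tool(series="1 -0.2 -3 0 -0.12; 1 -0.4 -6 0 -0.24; 1 -0.6 -9 0 -0.36; 1 -0.8 -12 0 -0.48; 1 -1.1 -16 0 -0.6; 1 -1.4 -20 0 -0.72; 1 -1.7 -24 0 -0.84; 1 -2 -28 0 -0.96; 1 -2.3 -32 0 -1.08; 1 -2.6 -36 0 -1.2; 1 -2.8 -40 0 -1.32; 1 -3 -43 0 -1.44; 1 -3.2 -46 0 -1.56; 1 -3.4 -48 0 -1.68; 1 -3.4 -49 0 -1.8; 1 -3.4 -49 0 -1.84; 1 -3.4 -49 0 -1.84; 1 -3.4 -49 0 -1.84; 1 -3.4 -49 0 -1.84")

```text
time: 4.48
tool_pos: [0.5712, 0.1091, 0.1298]
ee_rot: [-3.141, 0.0, 1.528]
wrist_force: [0.2, -0.6, 0.0]
width: 0.026
```

Run:
```python
from h import *
C=cam('wrist'); im,d=snapshot('wrist'); cv2.imwrite('pics/w2.png',im[...,::-1]); np.savez('w2.npz',im=im,d=d,K=C[0],R=C[1],p=C[2])
o=robot.get_obs();print(o['time'],o['tool_pos'],o['ee_rot'],o['width'],o['joint_positions'])
```

```text
4.5333 [0.57126745 0.10904137 0.13003461] [-3.14099334e+00  2.03470107e-04  1.52819677e+00] 0.026261145291376176 [ 9.12060169e-02  1.83583031e-01  1.41266229e+00 -1.21735985e-04
  1.54596844e+00  1.33808691e-01]
```

View pics/w2.png

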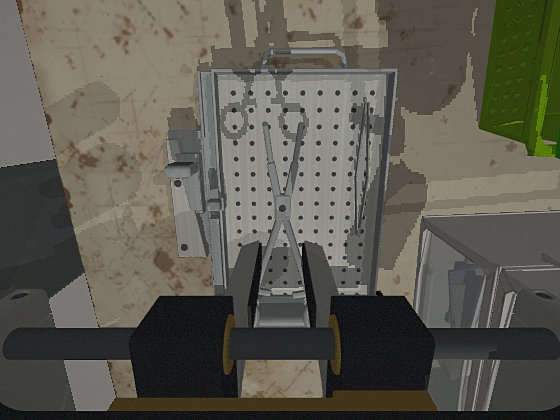

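The open haemostat is held straight, jaws up in the image (tray +x). The tray's far-right outer corner is at (397,70), its far rim is row 70 and the dressing forceps are at (362,165).

Run:
```python
from h import *
f=np.load('w2.npz'); C=(f['K'],f['R'],f['p']); P=cloud(C,f['d'])
q=ray(C,[(397,70),(213,71),(384,290)],.022)[:,:2];print('corners FR,FL,right wall near',q.round(4))
w=ray(C,[(362,165),(362,100),(362,232)],.012)[:,:2];print('tweez',w.round(4))
z=P[...,2]
# rim mask from depth
m=(z>.017)&(z<.026)&(P[...,1]>-.1)&(P[...,1]<.26)&(P[...,0]>.46)&(P[...,0]<.68)
pts=P[m][:,:2]
far=pts[(pts[:,1]>.2)&(pts[:,0]>.53)&(pts[:,0]<.64)]; print('far wall y',len(far),np.percentile(far[:,1],[2,50,98]))
rt=pts[(pts[:,0]>.63)]; print('right wall x',len(rt),np.percentile(rt[:,0],[2,50,98]), np.polyfit(rt[:,1],rt[:,0],1))
l=pts[(pts[:,0]<.53)&(pts[:,1]<.22)]; print('left x',np.percentile(l[:,0],[2,50,98]))
# haemostat tips height & pos, tab
h=ray(C,[(282,208)],.12)[0];print('pivot at',h, P[208,282], P[130,266],P[130,301])
t=(z>.04)&(z<.07)&(P[...,0]<.52)&(P[...,1]>.0); print('tab',t.sum(),P[t].mean(0),P[t].min(0),P[t].max(0))
```

```text
corners FR,FL,right wall near [[0.6787 0.2306]
 [0.5163 0.2366]
 [0.6792 0.0109]]
tweez [[0.6533 0.1466]
 [0.6512 0.2075]
 [0.6557 0.0754]]
far wall y 1037 [0.23161494 0.23623529 0.25261986]
right wall x 1369 [0.63181223 0.67226294 0.67799075] [-0.05683426  0.67665704]
left x [0.46264902 0.4851186  0.51461904]
pivot at [0.57291672 0.13608065 0.12      ] [0.57308724 0.1411267  0.1378201 ] [0.56593677 0.1864823  0.13509032] [0.58567684 0.18565323 0.13526092]
tab 375 [0.48349797 0.1545467  0.04932536] [0.47037339 0.14879911 0.04001208] [0.49422451 0.15982674 0.05270357]
```

Call:
servo_tool(series="1 -0.3 1 3 0; 1 -0.3 1 6 0; 1 -0.3 1 9 0; 1 -0.3 1 10.5 0; 1 -0.3 1 11.3 0; 1 -0.3 1 11.8 0; 1 -0.3 1 11.8 0; 1 -0.3 1 11.8 0; 1 -0.3 1 11.8 0; 1 -0.3 1 11.8 0")

```text
time: 5.37
tool_pos: [0.5826, 0.1062, 0.0143]
ee_rot: [3.138, -0.0, 1.53]
wrist_force: [-0.2, 0.2, 0.6]
width: 0.0259
```

Call:
servo_tool(series="1 0 0 0.2 0; 1 0 0 0.3 0; 1 0 0 0.3 0; 1 0 0 0.3 0")

```text
time: 5.7
tool_pos: [0.5813, 0.1061, 0.0094]
ee_rot: [-3.142, 0.0, 1.53]
wrist_force: [-0.4, -1.0, -0.3]
width: 0.0258
```

Call:
servo_tool(series="1 0 0 0.2 0; 1 0 0 0.25 0; 1 0 0 0.25 0; 0 0 0 0.25 0; 0 0 0 0.25 0; 0 0 0 0.25 0; 0 0 0 0.25 0; 0 0 0 0.25 0; 0 0 0 -3 0; 0 0 0 -7 0; 0 0 0 -11 0; 0 0 0 -11 0; 0 0 0 -11 0; 0 0 0 -11 0")

```text
time: 6.87
tool_pos: [0.5811, 0.1061, 0.1192]
ee_rot: [-3.141, 0.0, 1.53]
wrist_force: [-0.3, 0.8, -0.6]
width: 0.0472
```

Run:
```python
from h import *
C=cam('wrist'); im,d=snapshot('wrist'); cv2.imwrite('pics/w3.png',im[...,::-1]); np.savez('w3.npz',im=im,d=d,K=C[0],R=C[1],p=C[2])
o=robot.get_obs();print(o['time'],o['tool_pos'],o['ee_rot'],o['width'],o['joint_positions'])
```

```text
6.9167 [0.58030729 0.10603099 0.1177774 ] [-3.13869533e+00  4.69605927e-04  1.52979334e+00] 0.047084530151297814 [ 8.46891088e-02  2.09833572e-01  1.40648646e+00 -1.02780751e-04
  1.52820595e+00  1.25697303e-01]
```

View pics/w3.png

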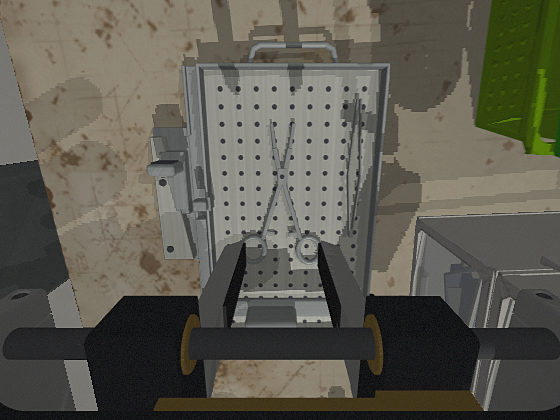

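The haemostat lies flat and lengthwise, with its pivot at (282,176). It is clear of the forceps, which are undisturbed at (355,170). Next I'll go behind the bar's grip with the fingers shut.

Call:
servo_tool(series="1 -4 -0.9 0 0; 1 -8 -0.9 0 0; 1 -12 -0.9 0 0; 1 -14 -0.9 0 0; 1 -14 -0.9 0 0; 1 -14 -0.9 3 0; 1 -14 -0.9 6 0; 1 -14 -0.9 7.4 0; 1 -14 -0.9 7.4 0; 1 -14 -0.9 7.4 0; 1 -14 -0.9 7.4 0")

```text
time: 7.83
tool_pos: [0.567, -0.0328, 0.0459]
ee_rot: [3.141, -0.0, 1.53]
wrist_force: [-0.2, -0.2, -0.5]
width: 0.0003
```

Run:
```python
from h import *
o=robot.get_obs();print(o['time'],o['tool_pos'],o['ee_rot'],o['width'],o['wrist_force'])
im,d=snapshot('side'); 
w,_=snapshot('wrist')
cv2.imwrite('pics/s2.png',np.hstack([cv2.resize(im[200:330,140:320],(576,416)),cv2.resize(w,(0,0),fx=.4,fy=.4)[:, :].repeat(1,0) if 0 else np.pad(cv2.resize(w,(224,168)),((0,248),(0,0),(0,0)))])[...,::-1])
```

```text
7.8333 [ 0.56699713 -0.03282008  0.04585199] [ 3.14115261e+00 -1.10071033e-04  1.53045776e+00] 0.0002542213842105584 [-0.22984845 -0.2345506  -0.46925755]
```

View pics/s2.png

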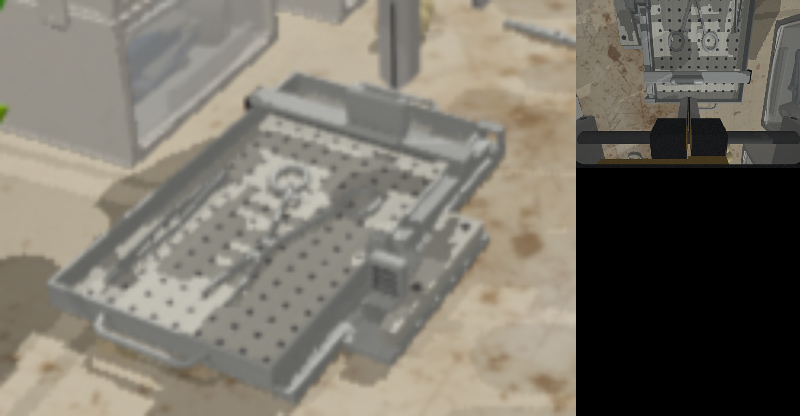

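The fingers are behind the grip with the bar in front of them, so I can push now.

Call:
servo_tool(series="1 1.5 0 0 0; 1 3 0 0 0; 1 4.2 0 0 0; 1 5.4 0 0 0; 1 6.6 0 0 0; 1 7.8 0 0 0; 1 9 0 0 0; 1 9.8 0 0 0; 1 10.3 0 0 0; 1 10.6 0 0 0; 1 10.6 0 0 0")

```text
time: 8.85
tool_pos: [0.5705, 0.0735, 0.0451]
ee_rot: [-3.14, -0.001, 1.531]
wrist_force: [0.4, 0.3, 0.7]
width: 0.0003
```

Call:
servo_tool(series="1 0.2 0 0 0; 1 0.4 0 0 0; 1 0.6 0 0 0; 1 0.6 0 0 0")

```text
time: 9.18
tool_pos: [0.5707, 0.0786, 0.045]
ee_rot: [-3.14, -0.0, 1.53]
wrist_force: [0.3, -0.8, -0.7]
width: 0.0004
```

Call:
servo_tool(series="1 0.2 0 0 0; 1 0.4 0 0 0; 1 0.6 0 0 0; 1 0.6 0 0 0; 1 0.6 0 0 0")

```text
time: 9.6
tool_pos: [0.5716, 0.0849, 0.0455]
ee_rot: [3.141, -0.001, 1.53]
wrist_force: [0.3, -0.6, 0.5]
width: 0.0005
```

Call:
servo_tool(series="1 0.2 0 0 0; 1 0.4 0 0 0; 1 0.4 0 0 0; 1 0.4 0 0 0")

```text
time: 9.93
tool_pos: [0.5717, 0.0856, 0.0456]
ee_rot: [3.141, 0.006, 1.529]
wrist_force: [-1.2, -8.1, 0.2]
width: 0.0007
```

Run:
```python
from h import *
o=robot.get_obs();print(o['time'],o['tool_pos'],o['wrist_force'])
C=cam('top');im,d=snapshot('top');P=cloud(C,d)
for nm in('bar',):
  m=(P[...,2]>.024)&(P[...,2]<.036)&(P[...,0]>.61)&(P[...,0]<.66)&(P[...,1]>-.04)&(P[...,1]<.24)
  print('arm',m.sum(),np.percentile(P[m],[3,50,97],axis=0))
C2=cam('wrist');w,dw=snapshot('wrist')
Q=cloud(C2,dw);m=(Q[...,2]>.026)&(Q[...,2]<.034)&(Q[...,0]>.60)&(Q[...,0]<.67)&(Q[...,1]<.22)
print('arm wrist',m.sum(),np.percentile(Q[m],[3,50,97],axis=0) if m.any() else 0)
cv2.imwrite('pics/w4.png',np.hstack([cv2.resize(w,(420,315)),cv2.resize(im[145:250,135:275],(420,315))])[...,::-1])
```

```text
9.9333 [0.57168435 0.08564417 0.04564802] [-1.17625703 -8.12744242  0.17379441]Traceback (most recent call last):
  File "<stdin>", line 6, in <module>
    return _quantile_unchecked(
        a, q, axis, out, overwrite_input, method, keepdims, weights)
    return _ureduce(a,
                    func=_quantile_ureduce_func,
    ...<5 lines>...
                    overwrite_input=overwrite_input,
                    method=method)
    r = func(a, **kwargs)
    result = _quantile(arr,
                       quantiles=q,
    ...<2 lines>...
                       out=out,
                       weights=wgt)
    slices_having_nans = np.isnan(arr[-1, ...])
                                  ~~~^^^^^^^^^
IndexError: index -1 is out of bounds for axis 0 with size 0
```

The bar is at its stop: 8 N of reaction, with the grip centre at tray x of about +6 mm. Now I'll move round to the wedge tab.

Call:
servo_tool(series="1 -2 0 0 0; 1 -2 0 -4 0; 1 -2 0 -7 0; 1 1 -2.5 -7 0; 1 4 -5 -7 0; 1 7 -7.5 -7 0; 1 10.5 -9.2 -7 0; 1 10.5 -9.2 -7 0; 1 10.5 -9.2 -7 0; 1 10.5 -9.2 -4 0; 1 10.5 -9.2 -1 0; 1 10.5 -9.2 0.7 0; 1 10.5 -9.2 0.7 0; 1 10.5 -9.2 0.7 0; 1 10.5 -9.2 0.7 0")

```text
time: 11.23
tool_pos: [0.4856, 0.1968, 0.0399]
ee_rot: [3.139, -0.001, 1.529]
wrist_force: [-0.2, -0.0, -0.0]
width: 0.0002
```

Run:
```python
from h import *
o=robot.get_obs();print(o['time'],o['tool_pos'],o['ee_rot'],o['wrist_force'])
im,d=snapshot('top');s,_=snapshot('side')
cv2.imwrite('pics/w4.png',np.hstack([cv2.resize(s[190:340,130:330],(420,315)),cv2.resize(im[145:250,135:275],(380,315))])[...,::-1])
```

```text
11.2333 [0.48564302 0.1968348  0.03991   ] [ 3.13906664e+00 -7.46685962e-04  1.52851563e+00] [-0.22767517 -0.00852244 -0.00861933]
```

View pics/w4.png

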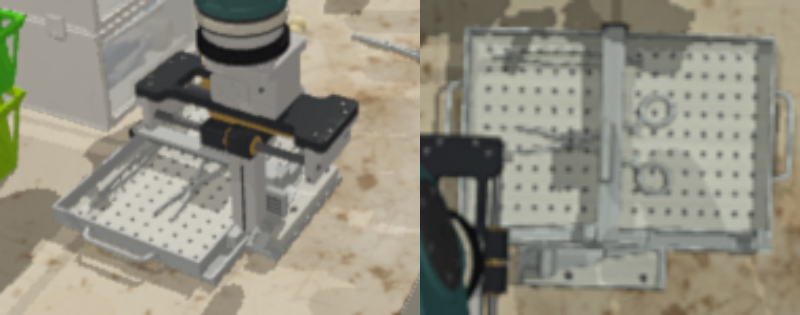

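The side view shows the fingers beyond the tab's +x face, with the tab at (278,203). The top view shows the bar across the haemostat between shanks and rings. I'll push along tray -x.

Call:
servo_tool(series="1 -1.2 0 0 0; 1 -2.2 0 0 0; 1 -3 0.1 0 0; 1 -3.7 0.2 0 0; 1 -4.3 0.3 0 0; 1 -4.8 0.4 0 0; 1 -5.2 0.45 0 0; 1 -5.2 0.45 0 0")

```text
time: 12.0
tool_pos: [0.4868, 0.144, 0.0386]
ee_rot: [3.141, 0.001, 1.529]
wrist_force: [-0.7, 0.7, 0.6]
width: 0.0003
```

Call:
servo_tool(series="1 -0.2 0 0 0; 1 -0.4 0 0 0; 1 -0.4 0 0 0; 1 -0.4 0 0 0")

```text
time: 12.33
tool_pos: [0.4865, 0.141, 0.0384]
ee_rot: [3.141, 0.0, 1.53]
wrist_force: [2.0, 2.2, 0.8]
width: 0.001
```

Call:
servo_tool(series="1 -0.2 0 0 0; 1 -0.4 0.05 0 0; 1 -0.6 0.1 0 0; 1 -0.6 0.1 0 0; 1 -0.6 0.1 0 0")

```text
time: 12.75
tool_pos: [0.4869, 0.1347, 0.0384]
ee_rot: [-3.141, 0.0, 1.53]
wrist_force: [2.2, 2.5, 0.0]
width: 0.0007
```

Call:
servo_tool(series="1 -0.2 0 0 0; 1 -0.4 0.05 0 0; 1 -0.4 0.05 0 0; 1 -0.4 0.05 0 0")

```text
time: 13.08
tool_pos: [0.4869, 0.1325, 0.0385]
ee_rot: [-3.141, -0.003, 1.53]
wrist_force: [0.4, 6.9, 1.0]
width: 0.0003
```

Contact at about the expected 0.04 of travel. Pressing on towards 15–18 N.

Call:
servo_tool(series="1 -0.2 0 0 0; 1 -0.3 0 0 0; 1 -0.3 0 0 0; 1 -0.3 0 0 0")

```text
time: 13.42
tool_pos: [0.4869, 0.1311, 0.0385]
ee_rot: [-3.141, -0.006, 1.53]
wrist_force: [1.2, 10.4, 0.1]
width: 0.0006
```

Call:
servo_tool(series="1 -0.2 0 0 0; 1 -0.4 0 0 0; 1 -0.5 0 0 0; 1 -0.5 0 0 0; 1 -0.5 0 0 0")

```text
time: 13.83
tool_pos: [0.4869, 0.1283, 0.0385]
ee_rot: [3.141, -0.011, 1.53]
wrist_force: [2.4, 15.4, -1.9]
width: 0.0007
```

Call:
servo_tool(series="1 -0.1 0 0 0; 1 -0.25 0 0 0; 1 -0.25 0 0 0; 1 -0.25 0 0 0; 1 -0.25 0 0 0")

```text
time: 14.25
tool_pos: [0.4869, 0.1268, 0.0386]
ee_rot: [3.141, -0.013, 1.531]
wrist_force: [2.8, 17.6, -1.2]
width: 0.0004
```

Call:
servo_tool(series="1 1 0 0 0; 1 3 0 0 0; 1 4 0 -3 0; 1 4 0 -7 0; 1 4 0 -11 0; 1 4 -4 -14 0; 1 0 -8 -14 0; 1 -4 -8 -14 0; 1 -8 -8 -14 0; 1 -11 -8 -14 0; 1 -11 -8 -14 0; 1 -11 -8 -14 0; 1 -11 -8 -14 0")

```text
time: 15.33
tool_pos: [0.4016, 0.0135, 0.1779]
ee_rot: [-3.139, 0.0, 1.528]
wrist_force: [0.4, 0.2, 0.1]
width: 0.0007
```

Run:
```python
from h import *
o=robot.get_obs();print(o['time'],o['tool_pos'],o['ee_rot'],o['wrist_force'])
C=cam('top');im,d=snapshot('top');P=cloud(C,d)
Cw=cam('wrist');w,dw=snapshot('wrist');Q=cloud(Cw,dw)
for n,X in(('top',P),('wrist',Q)):
  for nm,a,b in(('tab',(.46,.08,.042),(.515,.22,.06)),('grip',(.53,.04,.05),(.60,.16,.066)),('arm',(.61,.04,.025),(.66,.16,.036))):
    m=((X>a)&(X<b)).all(-1); print(n,nm,m.sum(),X[m].mean(0).round(4) if m.any() else '')
cv2.imwrite('pics/w5.png',np.hstack([cv2.resize(w,(420,315)),cv2.resize(im[145:250,135:275],(380,315))])[...,::-1])
```

```text
15.3333 [0.40157229 0.0134781  0.1779425 ] [-3.13934914e+00  4.37898159e-04  1.52823952e+00] [0.39760043 0.24980475 0.14376296]
top tab 45 [0.4866 0.1199 0.0493]
top grip 89 [0.5719 0.0993 0.0584]
top arm 157 [0.6355 0.0973 0.03  ]
wrist tab 293 [0.4848 0.1182 0.0503]
wrist grip 589 [0.5682 0.0977 0.0592]
wrist arm 942 [0.6355 0.0954 0.0306]
```

View pics/w5.png

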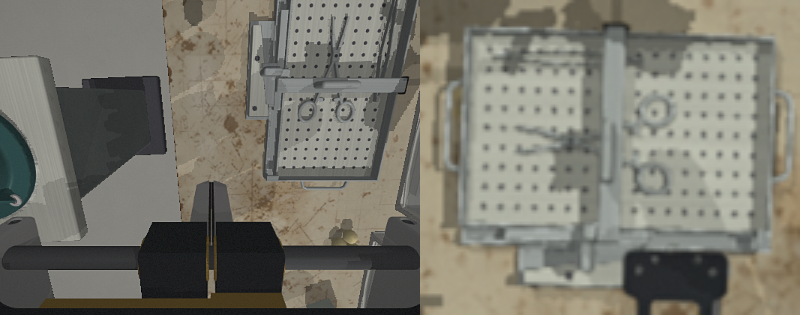

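```bash
python3 -c "
from h import *
print(robot.close_job())"
```

```text
the job is handed in; nothing more can be done
None
```

The job is handed in at about 15.3 s on the robot's clock. The open haemostat is in the tray, and the bar and wedge are set. No verdict came back, so success rests on my own checks below.

- **Haemostat:** The last pictures show it lengthwise beside the dressing forceps, with the bar across it. The forceps look undisturbed. I never touched the shut haemostat, though I did not measure its final position.
- **Bar:** I pushed it to its stop, where it pushed back with about 8 N. It travelled about 95 mm, and its arm now sits within about 3 mm of the position expected at the stop.
- **Wedge:** I pushed it up to 17.6 N. The tab moved 35–36 mm from where it started and stayed there when let go. I saw the jam only through that force and travel; the contact force between wedge and bar could not be measured.
- **Robot:** It stands clear of everything.

Two checks disagreed slightly:
- **Tray middle:** The top and wrist cameras placed it about 4 mm apart across its width after allowing for the slide. I used a value between the two.
- **Bar position:** The arm seemed to shift up to about 2 mm between the pictures before and after jamming. That is within the drag-back expected.

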